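# Seat a microscope relay lens in the V-block against its back stop

## Robot

A 6-joint arm with a two-finger parallel gripper is mounted at the origin on the work surface. World frame = base frame: x ahead of the robot, y to its left, z up, the work surface at z = 0. Lengths are in m, angles in rad, forces in N, time in s.
With the tool pointing down it reaches from about 0.375 to 0.975 m from the base axis. Payload 3.8 kg.
Tool frame: the origin (TCP) lies at the very end of the fingers, on their centre line; the grasp point (between the pads) lies 19 mm behind it; z points along the fingers, y is the line along which they close (so a half turn about z gives the same grasp; the last joint's range is limited). The gripper opens to 85 mm and grips with 20 to 120 N. Pads are 22 mm wide; open, the fingers measure 114 mm over their backs; the gripper's body (76 mm by 85 mm) begins 54 mm behind the grasp point. The pads swing forward as they close: fully open they stand 13 mm farther back than shut.
Start: joints at [-1.253, 0.264, 1.604, -0, 1.274, -0.037], TCP at [0.234, -0.633, 0.231] pointing down, gripper open.
Joint ranges: [-2.63, 2.63], [-0.94, 2.18], [0.31, 2.57], [-1.31, 4.45], [0, 2.66], [-2.55, 2.55]. Speed limits (rad/s): [2.57, 2.57, 3.14, 3.14, 3.14, 3.14].

## Interface

Orientations are given as a rotation vector (axis times angle).
In Python, from workcell import bot gives the robot as it stands. The module is installed in compiled form; this text tells all that it offers.
- The arm moves only by the shell command python3 -m jog 'ROWS' [OPENING] [FORCE]. ROWS is 1 to 5 rows, one to a line, with the numbers parted by commas; each row has 4 numbers: dx, dy, dz in m, then a turn about the tool's z in rad; each row shifts and turns the commanded pose from where the row before left it, along the tool's axes as they then stand; what a row does not reach is not made up. A row lasts 1/8 s, in which the tool goes at most 0.0625 m and 0.188 rad, less where a joint would pass 70% of its speed; a pose out of reach is approached as far as the arm can. OPENING is the opening from 0.0 (shut) to 1.0 (fully open), set as the command begins (- or left out keeps the last). The fingers move at their own pace and stop on an object; FORCE is the grip in N (left out, the last holds). Time passes only in rows, so rows that do not move let the fingers close. It prints the time, the measured TCP pose, the force, the opening and the grip force at its end. Input that does not fit is refused with a message, and nothing moves.
- bot.read_state(): the state, without advancing time (a new reading comes with each control period).
- bot.read_camera(name): name is "side" or "top" or "wrist"; returns the picture (400x640x3 uint8, red, green, blue); there is no depth.
- bot.camera_info(name): a dict with "intrinsics" (3x3 intrinsics, pixels), "extrinsics" (4x4, takes a point from camera to world coordinates). Camera axes: x right, y down, z forward; pixel columns grow to the right and rows downward; lengths in m; the calibration is good to about 2 mm. A picture is of the moment at which its call begins: read the wrist's pose just before it. camera_info takes no time and is no camera call; for the wrist camera it gives the pose at the moment of the call.
- bot.finish_job(): hands the job in; it is judged then, once.
Trained networks look in the newest picture that a camera, given by its name, has taken for a name from the list of things; names that differ only in an ending like _2 or _b are one class to them, and where a whole thing is asked for, a point or a joint stands for the part that bears it (a point fixed in the world has none). Each returns a list of dicts, best first, with "conf" (0 to 1); they miss things now and then, are a little off and sometimes report something else, mostly with a low value. They report only what shows in the picture. A call takes as long as a camera call. They do not tell look-alikes from the thing itself.
- bot.search_frame(camera, thing): "box" ([left, top, right, bottom] in pixels, round what is visible of it).
- bot.regions_of(camera, thing): "pixels" (400x640 bool, what is visible of it) and "box" ([left, top, right, bottom] in pixels, round what is visible of it).
- bot.spot_point(camera, thing): "pixel" ([row, column] in pixels: a listed point, or the origin of a listed thing).
The state is a dict: "time": time; "q": joint angles; "joint_vel": joint speeds; "joint_torque": joint torques, N m; "tool_pos": TCP position; "tcp_rot": TCP orientation; "wrist_force": force on the tool from outside, world axes, zero at the start; "torque": the same for the moment, N m; "width": opening from 0.0 (shut) to 1.0 (fully open); "grip_force": force on a finger pad.
Only numpy, scipy, OpenCV 4.12 (cv2) and the standard library are available. Lean on these libraries where they do the work, as an engineer would, in place of code of your own. Each camera call takes 0.05 s, during which the arm holds its last target. There are 200 camera calls.

## Task

Take the lens tube from its parking rest and lay it in the groove of the V-block, glass nose towards the back stop. Slide it along the groove under the sprung hold-down until it is fully home: lying on both flanks and pushed up against the back stop with a firm but gentle push (more than 3 N over what the sliding takes, never more than 25 N on the stop). Let go and leave it there, and leave the other things on the bench alone.

Things in the scene. Friction and masses are not known exactly. Their poses are not given: they have to be found in the camera images.
- lens: Microscope relay lens tube, 0.2 to 0.33 kg: plain aluminium barrel 40 mm in diameter, 110 mm long, with a black rim (48 mm diameter, 12 mm thick) at its rear. Origin on the axis near its centre of mass; x along the axis to the nose. Flat glass nose (goes against the stop) at x = +60 mm, barrel back to x = -50, black rim from -50 to -62 mm. Starts lying level on the rest.
- lens_nose (a point): Centre of the lens tube's flat nose face, on the axis.
- rest: Low grey plastic parking rest, fixed: base 110 x 56 x 8 mm with two V saddles 10 mm wide at x = -36 and +36 mm (62 mm free between them). Origin at the centre of its underside; x along the lying tube, towards its nose. The tube's axis lies 40 mm above the bench; the tube may be shifted up to 6 mm along x.
- vblock: V-block fixed on the bench: dark steel base 165 x 56 x 14 mm, on it a 90 degree aluminium V groove. Origin at the underside, x along the groove towards the back stop, z up. The groove runs from its open mouth at x = -74 mm to x = +40 mm; it is 35 mm wide outside, narrower than the tube, so fingers holding the tube straddle it down to z = 14 mm. A seated tube's axis is at y = 0, z = 70 mm.
- groove_mouth (a point): Point on a seated tube's axis above the groove's open mouth: x = -74, y = 0, z = 70 mm in the V-block's frame. A tube laid with its nose just short of the hold-down may tip out of the mouth if let go; hold it. Sliding it along the groove takes 2 to 7 N.
- slide_box: White slide box 85 x 34 x 30 mm lying on the bench; origin at the centre of its underside. To be left alone.
- eyepiece: Black spare eyepiece standing upright, 44 mm in diameter, 56 mm high; origin at the centre of its underside. To be left alone.
- timer: Grey bench timer 75 x 45 x 24 mm lying flat; origin at the centre of its underside. To be left alone.
- hold_down (a point): Underside of the roller of the sprung hold-down as it hangs at the start: x = 0, z = 87 mm in the V-block's frame, 3 mm lower than a seated tube's top. White, 14 mm wide, on an arm from a post at x = +64 mm, all under z = 104 mm. Its ramp starts at x = -18 mm. The tube's nose lifts it when pushed along the groove (3 to 9 N); it then presses down with 1 to 2 N.
- stop_range (a point): Middle of the back stop's range, on the groove's axis: x = +22, z = 70 mm in the V-block's frame. The rigid stop (steel button 20 mm in diameter, facing the mouth, on a dark bracket 44 mm wide) was clamped by the last user up to 10 mm before or behind this point; its setting is not reported: feel for it. The force rises sharply there.
Things that resemble listed ones, but are neither listed nor needed, are in the scene too. Leave any green look-alike of the lens alone. Several things have the shape of the vblock; the one meant has the colours described above.

How it is judged:
By the outcome, as a careful person would: the job done as asked, in the order asked, and still so for the second after the job is handed in, with the robot touching nothing.
It also fails if it takes over 72 s, if anything falls off the work surface, if the arm or the gripper's body presses on something with over 40 N, if the wrist force passes 120 N, or if a joint passes its speed limit or range.

## Working session

There is one attempt and no reset: what is moved stays moved. The work goes in short steps, Python scripts to look and compute and a shell command to move; the robot and the scene stay as the last step left them, time stands still between calls to the robot, and variables do not carry over. Pictures are saved under pics/ and viewed, at most 10 in all, crops included, and the job is handed in when it is done.

```bash
mkdir -p pics
python3 - <<'E'
from workcell import bot
import cv2,numpy as np
s=bot.read_state();print(s)
for c in("top","side"):
    im=bot.read_camera(c);cv2.imwrite(f"pics/{c}0.png",im[:,:,::-1])
    i=bot.camera_info(c);print(c,np.round(i["intrinsics"],1).tolist(),np.round(i["extrinsics"],4).tolist())
    for t in("lens","lens_nose","rest","vblock","groove_mouth","hold_down","stop_range","slide_box","eyepiece","timer"):
        print(t,[(np.round(d["pixel"]).tolist(),round(d["conf"],2)) for d in bot.spot_point(c,t)])
E
```

```text
{'time': 0.0, 'q': array([-1.25293149e+00,  2.64714017e-01,  1.60536345e+00,  3.07285221e-06,
        1.27368251e+00, -3.68844795e-02]), 'joint_vel': array([ 0.00129388, -0.00087105,  0.00010778,  0.00019589, -0.00020328,
       -0.001087  ]), 'joint_torque': array([-1.05688399e-03, -5.15114307e+01, -3.67317259e+01, -1.94145014e-04,
        1.29094213e-02, -7.57029596e-06]), 'tool_pos': array([ 0.23424916, -0.63228385,  0.22999408]), 'tcp_rot': array([-3.09018957e+00, -5.53941435e-01,  4.71825146e-04]), 'wrist_force': array([-0.06082079, -0.82696293, -0.54987076]), 'torque': array([-0.00595957, -0.02519984, -0.01756586]), 'grip_force': 0.0, 'width': 1.0017911310000043}
top [[383.7, 0.0, 311.3], [0.0, 383.7, 200.5], [0.0, 0.0, 1.0]] [[0.005, -0.9963, 0.086, 0.5352], [-1.0, -0.0051, -0.0016, 0.0325], [0.0021, -0.0859, -0.9963, 0.9921], [0.0, 0.0, 0.0, 1.0]]
lens [([205.0, 388.0], 0.97), ([143.0, 392.0], 0.79)]
lens_nose [([129.0, 374.0], 0.85), ([187.0, 387.0], 0.73), ([149.0, 321.0], 0.65)]
rest [([211.0, 383.0], 0.61)]
vblock [([207.0, 264.0], 0.91), ([220.0, 197.0], 0.75), ([133.0, 
[... 484 characters left out ...]
9, -0.821, 0.6167], [0.009, -0.8668, -0.4986, 0.4482], [0.0, 0.0, 0.0, 1.0]]
lens [([183.0, 352.0], 0.87), ([175.0, 289.0], 0.71)]
lens_nose [([187.0, 272.0], 0.72), ([181.0, 331.0], 0.69)]
rest [([193.0, 351.0], 0.66)]
vblock [([278.0, 302.0], 0.81), ([364.0, 285.0], 0.77), ([247.0, 289.0], 0.68)]
groove_mouth [([268.0, 212.0], 0.93), ([342.0, 340.0], 0.74), ([249.0, 347.0], 0.61)]
hold_down [([255.0, 165.0], 0.95), ([241.0, 302.0], 0.84), ([318.0, 284.0], 0.64)]
stop_range [([245.0, 293.0], 0.87), ([324.0, 266.0], 0.68), ([262.0, 158.0], 0.56)]
slide_box [([242.0, 395.0], 0.73), ([197.0, 350.0], 0.54)]
eyepiece [([226.0, 317.0], 0.85), ([241.0, 307.0], 0.57)]
timer [([219.0, 273.0], 0.65)]
```

Run:
```python
import cv2
a=cv2.imread("pics/top0.png")[90:300,160:430];cv2.imwrite("pics/topc.png",cv2.resize(a,None,fx=2.85,fy=2.85,interpolation=2))
a=cv2.imread("pics/side0.png")[130:400,130:430];cv2.imwrite("pics/sidec.png",cv2.resize(a,None,fx=2.2,fy=2.2,interpolation=2))
```

```text
(no output)
```

View pics/topc.png

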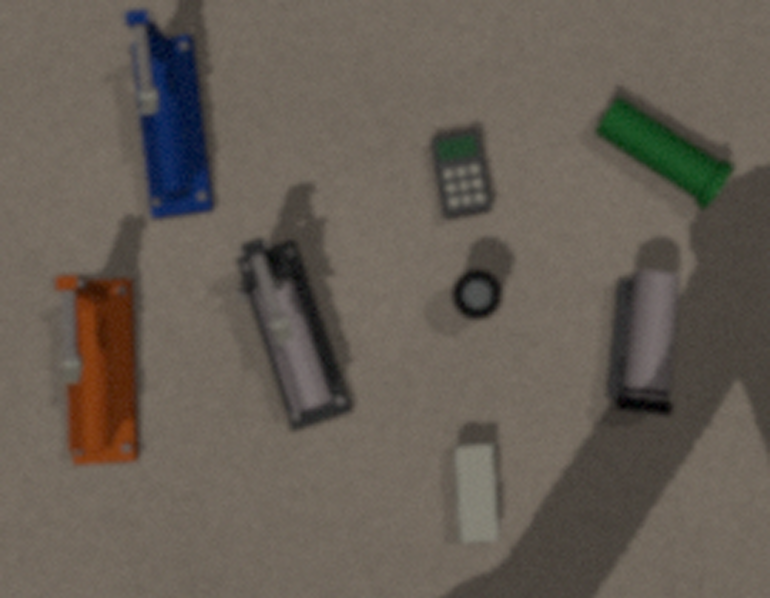

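View pics/sidec.png

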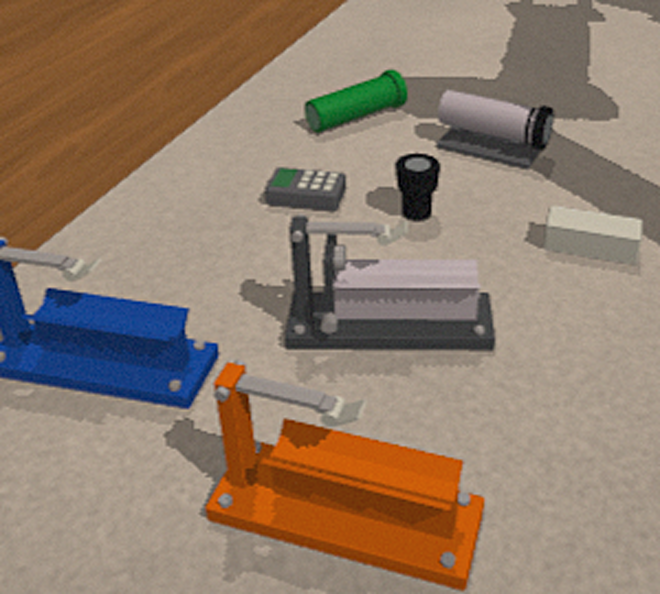

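The top crop shows the lens at px (387,208), nose towards image top (+x). The steel and aluminium V-block is the middle one, at px (264,207), with its stop at the far left end. The blue and orange blocks and the green tube are decoys. Next I'll fit both poses.

```bash
cat > h.py <<'E'
from workcell import bot
import numpy as np,cv2
from scipy.spatial.transform import Rotation as R
from scipy.optimize import least_squares
def cam(c):
    i=bot.camera_info(c);return np.array(i["intrinsics"]),np.array(i["extrinsics"])
def ray(K,E,rc,z):
    d=E[:3,:3]@np.linalg.inv(K)@np.array([rc[1],rc[0],1.]);o=E[:3,3];return o+d*(z-o[2])/d[2]
def proj(K,E,P):
    p=(np.atleast_2d(P)-E[:3,3])@E[:3,:3]; p=p@K.T; return p[:,1::-1]/p[:,2:]  # row,col
def delta(pos,yaw):
    """tool-axis shift & z-turn to get TCP to pos, tool y axis at world angle yaw (mod pi)"""
    s=bot.read_state();M=R.from_rotvec(s["tcp_rot"]).as_matrix()
    cur=np.arctan2(M[1,1],M[0,1]);d=(yaw-cur+np.pi/2)%np.pi-np.pi/2
    print("pos",np.round(s["tool_pos"],4),"yaw",round(cur,3),"tilt",np.round(M[:,2],3),"shift",np.round(M.T@(np.array(pos)-s["tool_pos"]),4),"turn",round(-d,3),"q6",round(s["q"][5],3),"t",s["time"])
E
python3 - <<'E'
from h import *
for c in("top","side"):
    bot.read_camera(c);K,E=cam(c)
    for t in("lens","vblock"):
        for r in bot.regions_of(c,t):
            m=r["pixels"].astype(np.uint8);rows,cols=np.nonzero(m)
            rect=cv2.minAreaRect(np.c_[cols,rows].astype(np.float32))
            ctr=rect[0];bp=cv2.boxPoints(rect);z=.04 if t=="lens" else .014
            print(c,t,round(r["conf"],2),r["box"],np.round([ray(K,E,p[::-1],z)[:2] for p in bp],3).tolist(),"ctr",np.round(ray(K,E,ctr[::-1],z)[:2],3))
# hand-picked V-block base top corners / features
Kt,Et=cam("top");Ks,Es=cam("side")
top=lambda x,y:(90+y/2.85,160+x/2.85); sd=lambda x,y:(130+y/2.2,130+x/2.2)
obs=[("t",(-.0825,-.028,.014),top(351,405)),("t",(-.0825,.028,.014),top(293,425)),("t",(.0825,-.028,.014),top(296,243)),
("s",(-.0825,.028,.014),sd(493,322)),("s",(.0825,.028,.014),sd(287,325)),("s",(-.0825,.028,0),sd(494,347)),("s",(.0825,.028,0),sd(288,346)),("s",(0,0,.087),(241,302)),("t",(0,0,.087),(202,257))]
def f(p):
    c,s=np.cos(p[2]),np.sin(p[2]);o=[]
    for k,P,rc in obs:
        W=[p[0]+c*P[0]-s*P[1],p[1]+s*P[0]+c*P[1],P[2]]
        o+=list((proj(*((Kt,Et) if k=="t" else (Ks,Es)),W)-rc)[0])
    return o
r=least_squares(f,[.54,.15,.2],loss="soft_l1");print("vblock",r.x,np.round(f(r.x),1))
E
```

```text
top lens 0.87 [373.7, 181.8, 400.2, 234.6] [[0.532, -0.129], [0.659, -0.136], [0.657, -0.186], [0.53, -0.179]] ctr [ 0.594 -0.157]
top lens 0.66 [368.0, 124.0, 417.0, 162.1] [[0.779, -0.11], [0.82, -0.137], [0.751, -0.237], [0.711, -0.211]] ctr [ 0.765 -0.174]
top vblock 0.98 [176.7, 189.3, 209.6, 252.7] [[0.652, 0.371], [0.659, 0.301], [0.491, 0.282], [0.485, 0.35]] ctr [0.571 0.326]
top vblock 0.97 [204.0, 92.3, 233.1, 170.1] [[0.899, 0.318], [0.908, 0.256], [0.715, 0.224], [0.706, 0.284]] ctr [0.806 0.27 ]
top vblock 0.64 [243.0, 175.4, 283.2, 239.5] [[0.681, 0.211], [0.699, 0.158], [0.534, 0.101], [0.517, 0.153]] ctr [0.607 0.155]
top vblock 0.24 [375.3, 188.6, 380.2, 228.8] [[0.551, -0.124], [0.651, -0.138], [0.649, -0.152], [0.549, -0.138]] ctr [ 0.6   -0.138]
side lens 0.65 [328.6, 167.3, 381.5, 200.9] [[0.651, -0.104], [0.676, -0.215], [0.534, -0.205], [0.524, -0.101]] ctr [ 0.594 -0.153]
side lens 0.61 [267.5, 159.4, 313.8, 190.4] [[0.815, -0.116], [0.744, -0.252], [0.696, -0.165], [0.766, -0.047]] ctr [ 0.756 -0.14 ]
side vblock 0.94 [118.7, 240.1, 230.1, 315.0] [[0.894, 0.318], [0.995, 0.182], [0.733, 0.184], [0.687, 0.309]] ctr [0.818 0.255]
side vblock 0.79 [225.0, 296.3, 351.0, 398.9] [[0.665, 0.368], [0.707, 0.243], [0.485, 0.246], [0.485, 0.36]] ctr [0.579 0.31 ]
side vblock 0.59 [256.5, 227.5, 353.9, 291.5] [[0.666, 0.221], [0.744, 0.055], [0.552, 0.002], [0.514, 0.177]] ctr [0.615 0.123]
vblock [0.60522314 0.15267438 0.33519457] [ 0.9  1.1  1.   0.5 -3.1 -0.   5.4  0.1  3.6 -2.1  0.1 -0.9  0.1 -2.
 -3.5  4.5  1.7  2.8]
```

Run:
```python
from h import *
delta([.597,-.157,.23],np.pi/2-.07)
K,E=cam("wrist");print(np.round(K,1).tolist());s=bot.read_state();M=R.from_rotvec(s["tcp_rot"]).as_matrix()
print("cam in tool",np.round(M.T@(E[:3,3]-s["tool_pos"]),3),np.round(M.T@E[:3,:3],3).tolist())
```

```text
pos [ 0.2345 -0.633   0.2313] yaw -1.216 tilt [-0.  0. -1.] shift [ 0.5053 -0.3204  0.0013] turn 0.425 q6 -0.037 t 1.4
[[351.6, 0.0, 310.5], [0.0, 351.6, 199.7], [0.0, 0.0, 1.0]]
cam in tool [ 0.081 -0.001 -0.143] [[-0.0, -0.95, -0.313], [1.0, -0.0, -0.001], [0.0, -0.313, 0.95]]
```

```bash
python3 -m jog '0.0505,-0.032,0,0
0.0505,-0.032,0,0
0.0505,-0.032,0,0
0.0505,-0.032,0,0
0.0505,-0.032,0,0'
python3 -m jog '0.0505,-0.032,0,0
0.0505,-0.032,0,0
0.0505,-0.032,0,0
0.0505,-0.032,0,0
0.0505,-0.032,0,0'
python3 -m jog '0,0,0,0.142
0,0,0,0.142
0,0,0,0.142
0,0,0,0
0,0,0,0'
python3 - <<'E'
from h import *
delta([.597,-.157,.23],np.pi/2-.07)
im=bot.read_camera("wrist");K,E=cam("wrist");cv2.imwrite("pics/w1.png",im[:,:,::-1])
for t in("lens","lens_nose"):
    for d in bot.spot_point("wrist",t): print(t,d, np.round(ray(K,E,d["pixel"],.04),4))
for r in bot.regions_of("wrist","lens"):
    rows,cols=np.nonzero(r["pixels"]);print(r["conf"],r["box"]);bp=cv2.boxPoints(cv2.minAreaRect(np.c_[cols,rows].astype(np.float32)));print(bp.tolist(),np.round([ray(K,E,p[::-1],.04)[:2] for p in bp],4).tolist())
E
```

```text
time: 2.02
tool_pos: [0.4166, -0.3937, 0.2316]
tcp_rot: [3.092, 0.554, 0.001]
wrist_force: [0.3, -0.6, 0.1]
width: 0.997
grip_force: 0.0
time: 2.65
tool_pos: [0.598, -0.1558, 0.2316]
tcp_rot: [3.092, 0.554, 0.001]
wrist_force: [0.4, -0.1, -0.5]
width: 1.001
grip_force: 0.0
time: 3.28
tool_pos: [0.5968, -0.1575, 0.2313]
tcp_rot: [3.14, -0.108, 0.0]
wrist_force: [0.3, -0.1, 1.1]
width: 1.004
grip_force: 0.0
pos [ 0.5968 -0.1575  0.2313] yaw -1.64 tilt [ 0. -0. -1.] shift [ 0.0001 -0.0005  0.0013] turn 0.001 q6 1.341 t 3.275
lens {'pixel': [171.1, 314.8], 'conf': 0.83} [ 0.5965 -0.1609  0.04  ]
0.61 [319.7, 2.0, 384.5, 35.4]
[[320.0, 0.0], [385.0, 0.0], [385.0, 34.0], [320.0, 34.0]] [[0.7437, -0.175], [0.7398, -0.2296], [0.7137, -0.2295], [0.7176, -0.1734]]
0.6 [287.5, 105.2, 336.5, 241.1]
[[287.582763671875, 238.30789184570312], [292.067138671875, 106.01921844482422], [337.2186279296875, 107.54977416992188], [332.7342529296875, 239.83843994140625]] [[0.527, -0.1279], [0.6592, -0.1441], [0.6549, -0.1854], [0.522, -0.1746]]
```

View pics/w1.png

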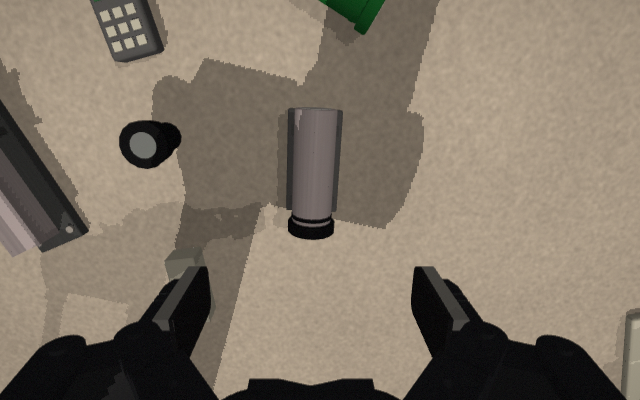

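The wrist view shows the lens with its nose at about px (318,108) and its rim at (311,226), so it sits almost square between the fingers.

Run:
```python
from h import *
im=cv2.imread("pics/w1.png");K,E=cam("wrist")
hsv=cv2.cvtColor(im,cv2.COLOR_BGR2HSV)
for r in (115,130,150,170,190,205):
    g=im[r,270:360].astype(int).sum(1)//3; print(r,g.tolist())
for rc in((226,311),(108,318.5),(240,311)): print(ray(K,E,rc,.04))
a=ray(K,E,(215,311.5),.04);b=ray(K,E,(112,318),.04);print("yaw",np.arctan2(b[1]-a[1],b[0]-a[0]))
```

```text
115 [105, 106, 106, 103, 103, 102, 102, 103, 104, 90, 87, 85, 84, 86, 86, 87, 86, 84, 41, 44, 47, 45, 46, 48, 66, 97, 104, 113, 120, 127, 98, 98, 91, 95, 93, 98, 99, 97, 99, 101, 101, 104, 106, 106, 104, 107, 109, 112, 111, 108, 109, 109, 110, 108, 107, 107, 107, 105, 104, 103, 104, 102, 102, 98, 95, 93, 92, 68, 58, 55, 57, 55, 65, 105, 104, 104, 104, 103, 102, 102, 102, 103, 100, 99, 99, 98, 99, 98, 100, 99]
130 [104, 102, 102, 104, 105, 106, 107, 109, 91, 86, 86, 85, 85, 86, 85, 86, 84, 69, 42, 46, 46, 43, 42, 43, 67, 75, 79, 82, 92, 88, 90, 91, 94, 92, 96, 99, 99, 100, 102, 101, 104, 106, 108, 106, 107, 110, 111, 112, 110, 110, 109, 109, 107, 108, 106, 107, 105, 105, 105, 103, 102, 102, 98, 96, 93, 90, 69, 52, 52, 57, 55, 62, 102, 101, 101, 103, 104, 105, 106, 106, 106, 105, 105, 104, 105, 103, 102, 102, 102, 102]
150 [102, 100, 101, 104, 106, 104, 104, 89, 84, 84, 88, 88, 86, 85, 82, 83, 84, 50, 44, 45, 48, 45, 49, 56, 71, 76, 81, 83, 88, 90, 90, 93, 94, 95, 97, 100, 101, 101, 102, 104, 106, 108, 107, 105, 110, 111, 112, 110, 110, 107, 107, 107, 107, 108, 106, 106, 105, 105, 103,
[... 834 characters left out ...]
, 97, 91, 88, 73, 58, 57, 58, 55, 64, 101, 103, 103, 103, 100, 99, 99, 102, 103, 104, 105, 104, 104, 102, 104, 103, 102, 104, 103, 105, 105, 102]
205 [164, 156, 150, 142, 95, 95, 94, 83, 85, 87, 86, 87, 87, 85, 83, 81, 49, 45, 46, 45, 45, 47, 69, 76, 78, 83, 87, 91, 92, 95, 97, 98, 98, 102, 104, 103, 102, 106, 107, 105, 107, 109, 111, 110, 109, 109, 107, 106, 105, 107, 106, 107, 106, 106, 105, 103, 100, 98, 96, 92, 89, 78, 52, 54, 56, 54, 66, 104, 101, 101, 102, 104, 107, 107, 104, 104, 102, 101, 104, 103, 103, 104, 105, 103, 103, 103, 101, 103, 105, 108]
[ 0.53908995 -0.1531057   0.04      ]
[ 0.6556864  -0.16826431  0.04      ]
[ 0.52340823 -0.15199848  0.04      ]
yaw -0.12903896769773263
```

Run:
```python
from h import *
K,E=cam("wrist")
a=ray(K,E,(205,311.9),.04);b=ray(K,E,(115,315.5),.04);y=np.arctan2(b[1]-a[1],b[0]-a[0]);print(a,b,"yaw",y)
u=np.array([np.cos(y),np.sin(y)]);c=a[:2]+u*((.596-a[0])/u[0]);print(c)
delta([c[0],c[1],.017],y+np.pi/2)
```

```text
[ 0.5617713  -0.15561439  0.04      ] [ 0.64960557 -0.1650898   0.04      ] yaw -0.10746264336761407
[ 0.596      -0.15930692]
pos [ 0.5969 -0.1575  0.2313] yaw -1.641 tilt [ 0.  0. -1.] shift [-0.0007  0.0018  0.2143] turn 0.037 q6 1.343 t 3.475
```

```bash
python3 -m jog '-0.0007,0.0018,0.05,0.037
0,0,0.05,0
0,0,0.05,0
0,0,0.034,0
0,0,0.02,0'
python3 -m jog '0,0,0.0103,0
0,0,0,0'
python3 -m jog '0,0,0,0
0,0,0,0
0,0,0,0
0,0,0,0
0,0,0,0' 0.0 40
python3 -m jog '0,0,0,0
0,0,0,0
0,0,0,0' 0.0 40
```

```text
time: 4.1
tool_pos: [0.5947, -0.1589, 0.025]
tcp_rot: [-3.136, 0.169, 0.005]
wrist_force: [0.2, -0.3, 0.6]
width: 1.002
grip_force: 0.0
time: 4.35
tool_pos: [0.5964, -0.1593, 0.0172]
tcp_rot: [3.137, -0.17, 0.0]
wrist_force: [-0.2, -0.2, 0.1]
width: 1.004
grip_force: 0.0
time: 4.97
tool_pos: [0.5969, -0.16, 0.0183]
tcp_rot: [3.136, -0.17, 0.003]
wrist_force: [-2.2, -3.2, 5.8]
width: 0.454
grip_force: 39.9
time: 5.35
tool_pos: [0.5969, -0.16, 0.0184]
tcp_rot: [3.136, -0.17, 0.003]
wrist_force: [-2.6, -2.6, 6.3]
width: 0.462
grip_force: 39.9
```

```bash
python3 -m jog '0,0,-0.02,0
0,0,-0.06,0
0,0,-0.06,0
0,0,-0.06,0
0,0,-0.013,0' - 50
python3 -m jog '-0.003,-0.052,0,0
-0.003,-0.052,0,0
-0.003,-0.052,0,0
-0.003,-0.052,0,0
0,0,0,-0.143'
python3 -m jog '0,0,0,-0.143
0,0,0,-0.143
0,0,0,0
0,0,0,0'
python3 - <<'E'
from h import *
delta([.608,.049,.23],np.pi/2+.32)
im=bot.read_camera("wrist");cv2.imwrite("pics/w2.png",im[:,:,::-1])
K,E=cam("wrist")
for t,z in(("vblock",0),("groove_mouth",.07),("hold_down",.087),("stop_range",.07),("lens_nose",.25),("lens",.25)):
    for d in bot.spot_point("wrist",t): print(t,d, np.round(ray(K,E,d["pixel"],z),4))
E
```

```text
time: 5.98
tool_pos: [0.5989, -0.1597, 0.237]
tcp_rot: [3.135, -0.169, 0.016]
wrist_force: [0.9, -1.5, -3.2]
width: 0.455
grip_force: 50.9
time: 6.6
tool_pos: [0.605, 0.053, 0.228]
tcp_rot: [-3.139, -0.067, 0.006]
wrist_force: [0.7, -1.2, -1.8]
width: 0.454
grip_force: 51.2
time: 7.1
tool_pos: [0.6059, 0.0489, 0.229]
tcp_rot: [-3.101, -0.498, 0.003]
wrist_force: [-0.2, -0.4, -1.2]
width: 0.456
grip_force: 51.2
pos [0.6059 0.0489 0.229 ] yaw -1.252 tilt [-0.002  0.    -1.   ] shift [ 0.0021  0.0006 -0.001 ] turn -0.002 q6 1.292 t 7.1
vblock {'pixel': [109.8, 42.6], 'conf': 0.77} [0.5721 0.3285 0.    ]
vblock {'pixel': [127.8, 212.0], 'conf': 0.74} [0.6088 0.1589 0.    ]
vblock {'pixel': [224.1, 483.0], 'conf': 0.72} [ 0.5997 -0.1594  0.    ]
groove_mouth {'pixel': [219.2, 204.4], 'conf': 0.97} [0.5393 0.1307 0.07  ]
hold_down {'pixel': [144.5, 185.0], 'conf': 0.59} [0.6062 0.157  0.087 ]
hold_down {'pixel': [126.5, 213.4], 'conf': 0.28} [0.6275 0.1384 0.087 ]
stop_range {'pixel': [112.5, 182.2], 'conf': 0.62} [0.6273 0.1696 0.07  ]
lens_nose {'pixel': [21.3, 563.8], 'conf': 0.73} [0.7252 0.0055 0.25  ]
lens_nose {'pixel': [146.3, 310.5], 'conf': 0.59} [0.6633 0.0684 0.25  ]
lens {'pixel': [78.5, 593.2], 'conf': 0.94} [ 0.7134 -0.0126  0.25  ]
lens {'pixel': [296.5, 311.1], 'conf': 0.86} [0.6058 0.0492 0.25  ]
```

View pics/w2.png

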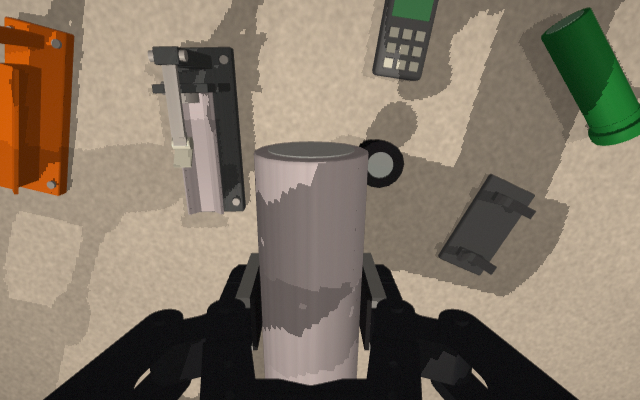

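The wrist view shows the tube held straight and centred, with its nose at px (310,147). The V-block spans about px (150–245, 45–215), with the mouth near (205,213) and the roller near (183,152). I'll enlarge it to pick corners.

Run:
```python
import cv2
a=cv2.imread("pics/w2.png")[35:225,140:260];cv2.imwrite("pics/w2c.png",cv2.resize(a,None,fx=3.1,fy=3.1,interpolation=2))
```

```text
(no output)
```

View pics/w2c.png

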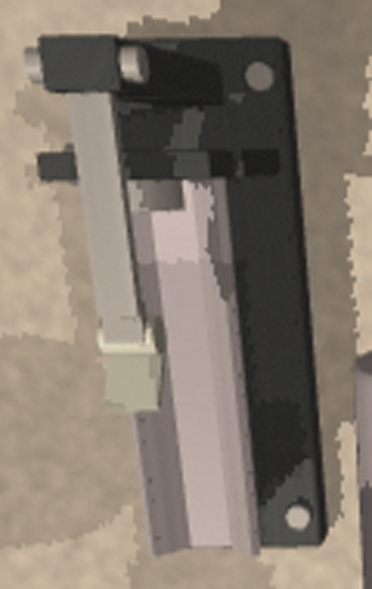

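The crop shows the mouth top corners at full-image px (190,214) and (223,213), the apex at (202,212) and the base's far right corner at (233,47).

```bash
cat > fit.py <<'E'
from h import *
bot.read_camera("wrist")
W=cam("wrist");T=cam("top");S=cam("side")
w=lambda x,y:(35+y/3.1,140+x/3.1); top=lambda x,y:(90+y/2.85,160+x/2.85); sd=lambda x,y:(130+y/2.2,130+x/2.2)
obs=[(W,(.0825,-.028,.014),w(288,38)),(W,(-.0825,-.028,.014),w(323,543)),(W,(-.074,.0175,.0592),w(155,555)),(W,(-.074,-.0175,.0592),w(258,552)),(W,(-.074,0,.0417),w(192,548)),(W,(-.074,0,.07),(219.2,204.4)),(W,(0,0,.087),(144.5,185)),
(T,(-.0825,-.028,.014),top(351,405)),(T,(-.0825,.028,.014),top(293,425)),(T,(.0825,-.028,.014),top(296,243)),
(S,(-.0825,.028,.014),sd(493,322)),(S,(.0825,.028,.014),sd(287,325))]
def f(p,o=obs):
    c,s=np.cos(p[2]),np.sin(p[2])
    return np.concatenate([(proj(*C,[p[0]+c*P[0]-s*P[1],p[1]+s*P[0]+c*P[1],P[2]])-rc)[0] for C,P,rc in o])
if __name__=="__main__":
    for o in(obs,obs[:7]):
        r=least_squares(f,[.605,.153,.33],args=(o,),loss="soft_l1");print(r.x,np.round(f(r.x,o),1).reshape(-1,2).tolist())
E
python3 fit.py
```

```text
[0.60691673 0.15521708 0.32557026] [[-3.3, 0.1], [-0.6, 0.2], [3.5, -2.3], [4.3, 1.1], [-0.7, 9.0], [2.4, -1.7], [0.4, 2.4], [0.4, -0.2], [0.4, -0.8], [-3.8, -0.7], [6.5, -1.3], [4.0, -3.8]]
[0.60727281 0.15579379 0.32386158] [[-3.8, -0.2], [-1.0, -0.4], [2.9, -2.9], [3.8, 0.5], [-1.2, 8.4], [1.9, -2.3], [-0.3, 1.8]]
```

```bash
sed -i 's/w(192,548)/w(222,550)/' fit.py; python3 fit.py
python3 - <<'E'
from h import *
x,y,a=.607,.1555,.325
c,s=np.cos(a),np.sin(a)
for bx in(-.095,):
    delta([x+c*bx,y+s*bx,.229],a+np.pi/2)
E
```

```text
[0.60688824 0.15486246 0.32966859] [[-3.2, 0.1], [-0.6, 0.8], [3.7, -1.6], [4.3, 1.8], [-1.2, 0.0], [2.6, -1.0], [0.5, 2.9], [0.3, 0.1], [0.4, -0.5], [-3.8, -0.7], [6.2, -1.2], [4.1, -3.6]]
[0.60732514 0.15533649 0.32951608] [[-3.9, -0.2], [-1.1, 0.5], [3.1, -2.0], [3.8, 1.4], [-1.7, -0.4], [2.0, -1.4], [-0.2, 2.4]]
pos [0.6066 0.0488 0.23  ] yaw -1.25 tilt [ 0. -0. -1.] shift [-0.061  -0.1007  0.001 ] turn -0.004 q6 1.29 t 7.55
```

```bash
python3 -m jog '-0.028,-0.05,0,0
-0.028,-0.05,0,-0.007
0,0,0,0
0,0,0,0'
python3 - <<'E'
from h import *
x,y,a=.607,.155,.328
c,s=np.cos(a),np.sin(a)
delta([x+c*-.09,y+s*-.09,.229],a+np.pi/2)
im=bot.read_camera("wrist");cv2.imwrite("pics/w3.png",im[:,:,::-1])
E
python3 -m jog '0,0,0.05,0
0,0,0.05,0
0,0,0.045,0
0,0,0.01,0
0,0,0,0'
python3 - <<'E'
from h import *
x,y,a=.607,.155,.328
c,s=np.cos(a),np.sin(a)
delta([x+c*-.09,y+s*-.09,.049],a+np.pi/2)
im=bot.read_camera("side");a=im[180:340,230:390];cv2.imwrite("pics/s3.png",cv2.resize(a[:,:,::-1],None,fx=3.6,fy=3.6,interpolation=2))
E
```

```text
time: 8.05
tool_pos: [0.5223, 0.1262, 0.2305]
tcp_rot: [3.099, 0.514, 0.002]
wrist_force: [0.2, 0.3, -2.8]
width: 0.455
grip_force: 51.5
pos [0.5223 0.1262 0.2305] yaw -1.242 tilt [ 0.001 -0.    -1.   ] shift [-0.0005  0.0001  0.0015] turn 0.001 q6 1.433 t 8.05
time: 8.72
tool_pos: [0.5226, 0.1256, 0.0751]
tcp_rot: [3.1, 0.511, -0.001]
wrist_force: [0.6, -0.3, -1.3]
width: 0.452
grip_force: 51.5
pos [0.5226 0.1256 0.0751] yaw -1.244 tilt [-0. -0. -1.] shift [-0.0007 -0.0007  0.0261] turn -0.001 q6 1.434 t 8.725
```

View pics/s3.png

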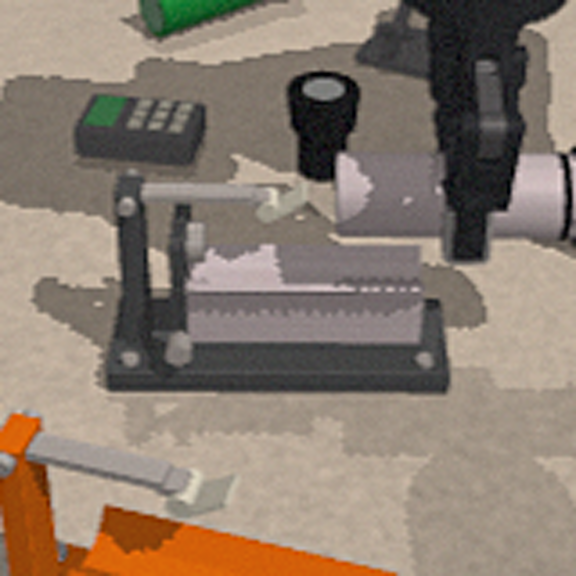

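View pics/w3.png

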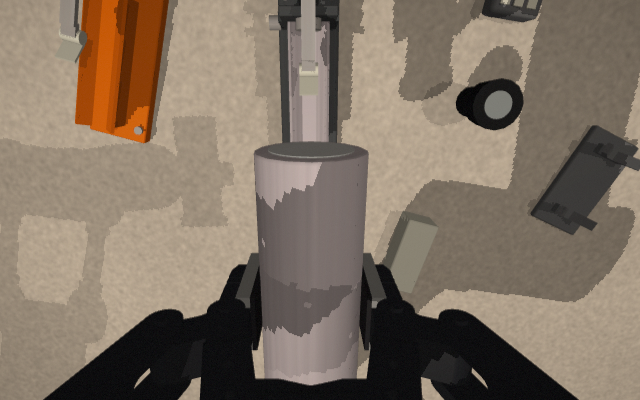

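The side view shows the tube over the groove with its nose just short of the ramp. The wrist view (taken higher up) shows the groove centred at column 309, against 310.5 for the tool. Alignment is good, so I'll lower it.

```bash
python3 -m jog '0,0,0.01,0
0,0,0.009,0
0,0,0.002,0
0,0,0,0' | grep -E 'pos|force'
python3 -m jog '0,0,0.0015,0
0,0,0.0015,0
0,0,0,0'| grep -E 'pos|force'
python3 -m jog '0,0,0.001,0
0,0,0.001,0
0,0,0,0'| grep -E 'pos|force'
```

```text
tool_pos: [0.5217, 0.1261, 0.0538]
wrist_force: [-0.8, 0.3, -1.8]
grip_force: 51.5
tool_pos: [0.5218, 0.1261, 0.0509]
wrist_force: [0.0, 0.8, -2.2]
grip_force: 51.5
tool_pos: [0.522, 0.1263, 0.0494]
wrist_force: [-1.7, 0.3, 1.2]
grip_force: 52.0
```

```bash
python3 -m jog '0,0,0.0007,0
0,0,0,0'| grep -E 'pos|rot|force'
python3 -m jog '0.003,0,0,0
0.003,0,0,0
0.003,0,0,0
0,0,0,0'| grep -E 'pos|force'
python3 -m jog '0.003,0,0,0
0.003,0,0,0
0.003,0,0,0
0,0,0,0'| grep -E 'pos|force'
python3 - <<'E'
from h import *
delta([.607,.155,.049],.328+np.pi/2)
im=bot.read_camera("side");a=im[180:340,230:390];cv2.imwrite("pics/s4.png",cv2.resize(a[:,:,::-1],None,fx=3.6,fy=3.6,interpolation=2))
E
```

```text
tool_pos: [0.522, 0.1264, 0.049]
tcp_rot: [-3.099, -0.512, -0.0]
wrist_force: [-3.8, 1.2, 6.1]
grip_force: 52.4
tool_pos: [0.5245, 0.1283, 0.0481]
wrist_force: [-17.8, -2.3, 17.4]
grip_force: 53.5
tool_pos: [0.5291, 0.1299, 0.0478]
wrist_force: [-27.7, -6.8, 26.8]
grip_force: 54.5
pos [0.5291 0.1299 0.0478] yaw -1.242 tilt [-0.021 -0.005 -1.   ] shift [ 0.0818  0.0013 -0.003 ] turn 0.001 q6 1.438 t 11.275
```

View pics/s4.png

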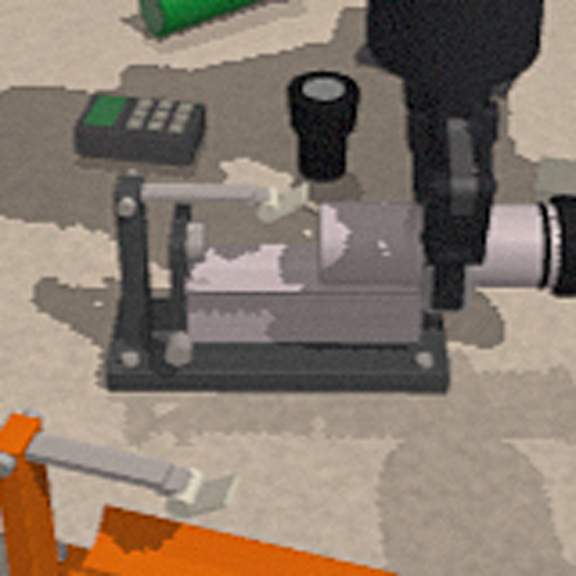

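The push turned into a down-force: friction tilts the tool and digs the nose in. In the side view the nose has just reached the ramp, near px (320,215) of the crop. I'll unload vertically before sliding on.

```bash
python3 -m jog '-0.004,0,-0.002,0
0,0,0,0'| grep -E 'pos|rot|force'
python3 -m jog '-0.002,0,-0.001,0
0,0,0,0
0,0,0,0'| grep -E 'pos|rot|force'
```

```text
tool_pos: [0.5353, 0.1305, 0.0503]
tcp_rot: [3.099, 0.512, 0.002]
wrist_force: [0.5, -0.0, -2.3]
grip_force: 52.0
tool_pos: [0.5335, 0.13, 0.0512]
tcp_rot: [3.099, 0.512, 0.0]
wrist_force: [0.3, -0.3, -2.2]
grip_force: 52.0
```

```bash
python3 -m jog '0,0,0.0010,0
0,0,0,0'| grep -E 'pos|force'
python3 -m jog '0.002,0,0,0
0.002,0,0,0
0,0,0,0'| grep -E 'pos|wrist'
python3 -m jog '0.002,0,0,0
0.002,0,0,0
0,0,0,0'| grep -E 'pos|wrist'
python3 -c "
from h import *
delta([.607,.155,.05],.328+np.pi/2)"
```

```text
tool_pos: [0.5332, 0.13, 0.0501]
wrist_force: [0.2, -0.1, -2.4]
grip_force: 52.0
tool_pos: [0.5374, 0.1314, 0.0504]
wrist_force: [-0.2, -0.2, -2.1]
tool_pos: [0.5411, 0.1326, 0.0504]
wrist_force: [-0.5, 0.8, -3.5]
pos [0.5411 0.1326 0.0504] yaw -1.243 tilt [ 0.  0. -1.] shift [0.0696 0.0001 0.0004] turn -0.0 q6 1.439 t 12.95
```

```bash
for i in 1 2 3; do python3 -m jog '0.002,0,0,0
0.002,0,0,0
0,0,0,0'| grep -E 'pos|wrist'; done
```

```text
tool_pos: [0.5446, 0.1338, 0.0502]
wrist_force: [0.2, -0.4, -2.5]
tool_pos: [0.5471, 0.1349, 0.0495]
wrist_force: [-4.4, -1.5, -4.1]
tool_pos: [0.5496, 0.1359, 0.0492]
wrist_force: [-7.7, -2.2, -1.4]
```

```bash
for i in 1 2; do python3 -m jog '0.002,0,0,0
0.002,0,0,0
0,0,0,0'| grep -E 'pos|wrist'; done; python3 -c "
from h import *
delta([.607,.155,.05],.328+np.pi/2)"
```

```text
tool_pos: [0.5572, 0.138, 0.0508]
wrist_force: [-1.8, -0.6, -4.5]
tool_pos: [0.5606, 0.1392, 0.0506]
wrist_force: [0.6, 0.8, -3.8]
pos [0.5606 0.1392 0.0506] yaw -1.243 tilt [ 0.001  0.    -1.   ] shift [ 0.049  -0.      0.0007] turn -0.0 q6 1.443 t 14.825
```

```bash
python3 -m jog '0,0,0.0008,0
0,0,0,0'| grep -E 'pos|wrist'
python3 -m jog '0,0,0,0
0,0,0,0
0,0,0,0' 0.65 | grep -E 'pos|wrist|width'
python3 -m jog '0,0,0,0
0,0,0,0
0,0,0,0
0,0,0,0' 0.0 30| grep -E 'pos|wrist|width'
for i in 1 2 3 4; do python3 -m jog '0.001,0,0,0
0.0005,0,0,0
0,0,0,0'| grep -E 'pos|wrist'; done
```

```text
tool_pos: [0.5604, 0.1392, 0.0498]
wrist_force: [1.0, -0.1, -4.0]
tool_pos: [0.5601, 0.1391, 0.0499]
wrist_force: [-0.4, 0.1, 0.1]
width: 0.653
tool_pos: [0.5595, 0.1402, 0.0501]
wrist_force: [-2.8, 5.0, 3.3]
width: 0.459
tool_pos: [0.5595, 0.1402, 0.05]
wrist_force: [-7.3, 3.1, 7.8]
tool_pos: [0.5594, 0.1402, 0.05]
wrist_force: [-10.8, 1.4, 12.4]
tool_pos: [0.5594, 0.1402, 0.05]
wrist_force: [-15.0, 0.2, 15.7]
tool_pos: [0.5594, 0.1402, 0.05]
wrist_force: [-19.1, -1.5, 21.0]
```

```bash
python3 -m jog '-0.003,0,0,0
-0.003,0,0,0
0,0,0,0'| grep -E 'pos|wrist'
python3 -m jog '0,0,0,0
0,0,0,0
0,0,0,0
0,0,0,0' 0.75 | grep -E 'pos|wrist|width'
python3 -c "
from h import *
delta([.607,.155,.05],.328+np.pi/2)"
python3 -m jog '0,0,-0.02,0
0,0,-0.04,0
0,0,-0.02,0
0,0,0,0'| grep -E 'pos|wrist'
python3 - <<'E'
from h import *
im=bot.read_camera("side");a=im[180:340,230:390];cv2.imwrite("pics/s5.png",cv2.resize(a[:,:,::-1],None,fx=3.6,fy=3.6,interpolation=2))
c,s=np.cos(.328),np.sin(.328)
delta([.607-c*.14,.155-s*.14,.13],.328+np.pi/2)
E
```

```text
tool_pos: [0.5595, 0.1402, 0.0501]
wrist_force: [-2.7, 3.7, 3.7]
tool_pos: [0.5598, 0.1388, 0.0493]
wrist_force: [-0.1, 0.1, 0.4]
width: 0.752
pos [0.5598 0.1388 0.0493] yaw -1.243 tilt [-0. -0. -1.] shift [ 0.0499 -0.0001 -0.0007] turn -0.0 q6 1.443 t 18.325
tool_pos: [0.5618, 0.1394, 0.1325]
wrist_force: [0.6, -1.0, -0.3]
pos [0.5604 0.1391 0.1305] yaw -1.243 tilt [ 0.002  0.    -1.   ] shift [-0.0908 -0.      0.0003] turn -0.0 q6 1.443 t 18.875
```

View pics/s5.png

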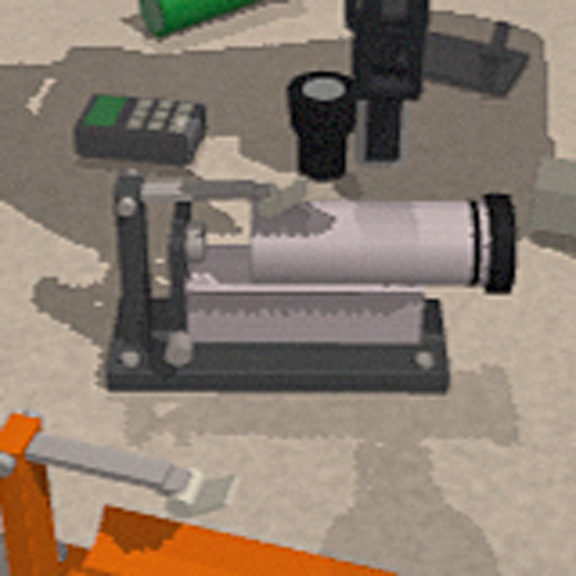

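The side view shows the tube lying level in the groove, with the roller on its nose end (crop px 250). The gap to the stop button (px 205) is about 20 mm, so the gripped tube was friction-locked. I'll push from behind the rim with closed fingers.

```bash
python3 -m jog '-0.045,0,0,0
-0.046,0,0,0
0,0,0,0
0,0,0,0
0,0,0,0' 0.0 30 | grep -E 'pos|wrist|width'
python3 -m jog '0,0,0.03,0
0,0,0.03,0
0,0,0.015,0
0,0,0,0
0,0,0,0'| grep -E 'pos|wrist|width'
for i in 1 2 3 4; do python3 -m jog '0.002,0,0,0
0.002,0,0,0
0,0,0,0'| grep -E 'pos|wrist'; done
```

```text
tool_pos: [0.4746, 0.11, 0.1294]
wrist_force: [0.6, 0.0, -0.2]
width: -0.002
tool_pos: [0.4748, 0.1099, 0.0554]
wrist_force: [0.3, -0.7, 0.1]
width: -0.0
tool_pos: [0.478, 0.1111, 0.055]
wrist_force: [-0.2, -0.3, 0.7]
tool_pos: [0.4814, 0.1123, 0.0545]
wrist_force: [-0.0, 0.2, 0.3]
tool_pos: [0.4852, 0.1136, 0.0545]
wrist_force: [-0.0, 0.4, 0.1]
tool_pos: [0.489, 0.1149, 0.0545]
wrist_force: [1.5, 1.0, 0.8]
```

```bash
for i in 1 2 3 4 5; do python3 -m jog '0.0015,0,0,0
0.0015,0,0,0
0,0,0,0'| grep -E 'pos|wrist'; done
```

```text
tool_pos: [0.4895, 0.1152, 0.0542]
wrist_force: [-6.9, -1.7, 6.0]
tool_pos: [0.4894, 0.1152, 0.0537]
wrist_force: [-13.8, -6.2, 12.6]
tool_pos: [0.4896, 0.1154, 0.0532]
wrist_force: [-20.0, -7.9, 18.8]
tool_pos: [0.4908, 0.1159, 0.053]
wrist_force: [-23.5, -10.0, 21.1]
tool_pos: [0.4924, 0.1166, 0.053]
wrist_force: [-27.7, -10.3, 24.0]
```

```bash
python3 -m jog '-0.006,0,0,0
-0.008,0,0,0
0,0,0,0'| grep -E 'pos|wrist'
python3 -m jog '0,0,-0.004,0
0.003,0,0,0
0.003,0,0,0
0,0,0,0'| grep -E 'pos|wrist'
python3 -m jog '0.001,0,0,0
0.001,0,0,0
0,0,0,0'| grep -E 'pos|wrist'
for i in 1 2 3 ; do python3 -m jog '0.001,0,-0.0005,0
0.001,0,-0.0005,0
0,0,0,0'| grep -E 'pos|wrist'; done
```

```text
tool_pos: [0.4896, 0.1151, 0.0545]
wrist_force: [-0.3, -0.5, -0.4]
tool_pos: [0.4937, 0.1166, 0.0582]
wrist_force: [-5.7, -2.9, 6.1]
tool_pos: [0.4936, 0.1166, 0.0581]
wrist_force: [-11.9, -4.5, 12.0]
tool_pos: [0.4953, 0.1173, 0.0583]
wrist_force: [-9.7, -4.6, 6.0]
tool_pos: [0.5001, 0.1189, 0.0597]
wrist_force: [-3.7, -1.6, -1.7]
tool_pos: [0.5032, 0.1197, 0.0616]
wrist_force: [-2.8, 0.8, -0.9]
```

```bash
for i in 1 2 3 4; do python3 -m jog '0.001,0,-0.0003,0
0,0,0,0'| grep -E 'pos|wrist'; done
```

```text
tool_pos: [0.5041, 0.1201, 0.0619]
wrist_force: [-2.4, -0.5, -0.5]
tool_pos: [0.505, 0.1204, 0.0621]
wrist_force: [-2.7, -1.0, -1.0]
tool_pos: [0.506, 0.1207, 0.0624]
wrist_force: [-3.1, -1.6, -1.8]
tool_pos: [0.5069, 0.121, 0.0627]
wrist_force: [-3.2, -0.9, -1.3]
```

Sliding takes a steady 3.3 N or so. I'll continue in small steps until the stop.

```bash
for i in 1 2 3 4; do python3 -m jog '0.001,0,-0.0001,0
0,0,0,0'| grep -E 'pos|wrist'; done
```

```text
tool_pos: [0.5078, 0.1213, 0.0628]
wrist_force: [-3.9, -1.1, -2.0]
tool_pos: [0.5088, 0.1217, 0.0629]
wrist_force: [-2.8, -0.8, -1.0]
tool_pos: [0.5097, 0.122, 0.063]
wrist_force: [-3.2, -1.0, -1.6]
tool_pos: [0.5103, 0.1222, 0.063]
wrist_force: [-4.0, -2.1, -1.6]
```

```bash
for i in 1 2 3; do python3 -m jog '0.001,0,-0.0003,0
0,0,0,0'| grep -E 'pos|wrist'; done
```

```text
tool_pos: [0.5104, 0.1223, 0.0629]
wrist_force: [-4.6, -1.8, -1.5]
tool_pos: [0.5104, 0.1224, 0.0627]
wrist_force: [-7.1, -1.7, -2.2]
tool_pos: [0.5104, 0.1225, 0.0626]
wrist_force: [-8.1, -4.2, -1.7]
```

The tool has stopped moving while the force rises and vertical force stays near zero, so this is the stop. I'll go slightly firmer, hold, then back off and check.

```bash
python3 -m jog '0.001,0,-0.0004,0
0.001,0,-0.0004,0
0,0,0,0
0,0,0,0'| grep -E 'pos|wrist'
python3 -m jog '-0.006,0,0,0
-0.03,0,0,0
-0.03,0,0,0
0,0,-0.05,0
0,0,-0.05,0'| grep -E 'pos|wrist'
python3 -m jog '0,0,0,0
0,0,0,0
0,0,0,0
0,0,0,0'| grep -E 'pos|wrist'
python3 - <<'E'
from h import *
im=bot.read_camera("side");a=im[150:340,230:420];cv2.imwrite("pics/s6.png",cv2.resize(a[:,:,::-1],None,fx=3.1,fy=3.1,interpolation=2))
E
```

```text
tool_pos: [0.5104, 0.1226, 0.0625]
wrist_force: [-10.4, -3.5, -1.7]
tool_pos: [0.4539, 0.1029, 0.1667]
wrist_force: [1.9, -1.1, 0.6]
tool_pos: [0.452, 0.1025, 0.1635]
wrist_force: [-0.0, 1.2, -0.6]
```

View pics/s6.png

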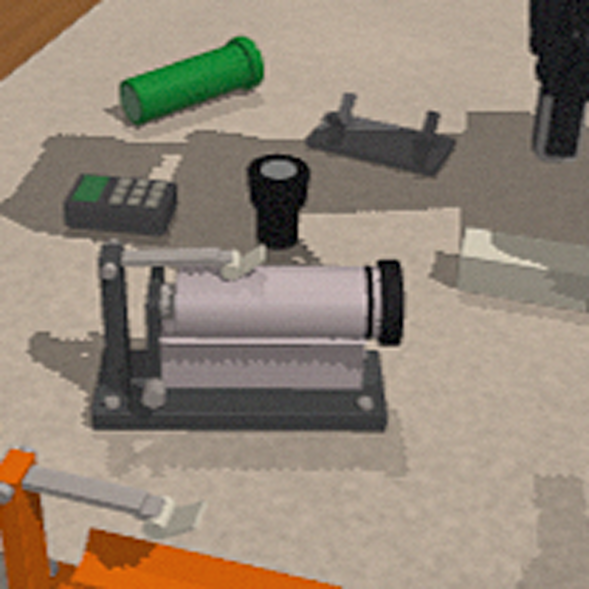

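The tube lies level in the groove under the roller, with its nose against the stop button at crop px (170,300) and the robot clear of it.

```bash
python3 -c "
from workcell import bot
print(bot.read_state()['time'],bot.finish_job())"
```

```text
the job is handed in; nothing more can be done
30.3 None
```

The job is handed in at 30.3 s: the lens tube lies in the V-block under the hold-down, pushed onto the back stop with about 11 N (sliding took about 3.3 N) and let go, with the other things not touched. An earlier gripped slide jammed at about 28 N, before the tube reached the stop.

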